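# Build up the two hub sets on their spigot stands

## Task

Stack the buffing lathe's flanged hubs on the two assembly stands: the two aluminium hubs on the spigot of the blue stand and the two copper-coloured bronze hubs on the spigot of the green stand, every hub flange down and fully home, the wide-flanged one at the bottom and the narrow-flanged one resting on it. Lower each hub down its spigot instead of letting it drop, and let go of everything at the end. Leave the black hub and the white glue bottle where they stand.

Things in the scene. Friction and masses are not known exactly. Their poses are not given: they have to be found in the camera images.
- alu_wide: Loose hub, silver-grey aluminium, wide flange: a flange disc 76 mm across and 8 mm thick underneath, a round boss 36 mm across above it, 34 mm tall overall, bored 22 mm right through. Origin: on the axis at the flange's underside; z up out of the boss. Starts flange down on the bench. About 160 g.
- alu_narrow: Loose hub, silver-grey aluminium, narrow flange: a flange disc 54 mm across and 8 mm thick underneath, a round boss 36 mm across above it, 34 mm tall overall, bored 22 mm right through. Origin: on the axis at the flange's underside; z up out of the boss. Starts flange down on the bench. About 100 g.
- bronze_wide: Loose hub, reddish copper-coloured bronze, wide flange: a flange disc 76 mm across and 8 mm thick underneath, a round boss 36 mm across above it, 34 mm tall overall, bored 22 mm right through. Origin: on the axis at the flange's underside; z up out of the boss. Starts flange down on the bench. About 320 g.
- bronze_narrow: Loose hub, reddish copper-coloured bronze, narrow flange: a flange disc 54 mm across and 8 mm thick underneath, a round boss 36 mm across above it, 34 mm tall overall, bored 22 mm right through. Origin: on the axis at the flange's underside; z up out of the boss. Starts flange down on the bench. About 220 g.
- black_hub: Loose hub, black plastic: a flange disc 65 mm across and 8 mm thick underneath, a round boss 36 mm across above it, 34 mm tall overall, bored 22 mm right through. Origin: on the axis at the flange's underside; z up out of the boss. Starts flange down on the bench. Of neither set; stays put. Hubs stand at least 125 mm apart centre to centre.
- stand_blue: Fixed stand: square blue base plate, 90 x 90 x 10 mm, with an upright steel spigot 18 mm in diameter at its centre, reaching 68 mm above the bench; its last 10 mm taper to 8 mm diameter. Origin: centre of the base's underside (on the spigot axis, bench level); z up. Bolted down.
- stand_green: Fixed stand: square green base plate, 90 x 90 x 10 mm, with an upright steel spigot 18 mm in diameter at its centre, reaching 68 mm above the bench; its last 10 mm taper to 8 mm diameter. Origin: centre of the base's underside (on the spigot axis, bench level); z up. Bolted down.
- glue_bottle: Loose upright white glue bottle with a red cap, 38 mm in diameter, 100 mm tall, to be left standing where it is. Origin: centre of its underside; z up. Other small things on the bench near the hubs (pencil, wooden strips) are under 8 mm high.

How it is judged (in metres and radians):
At the end, for the whole second after the job is handed in: Each stand carries its own metal (aluminium blue, bronze green): the wide hub home on the base, the narrow one home on its boss, each within 3 mm in height and 8 mm of the spigot axis, flange down, tilted under 0.08 rad, at rest and released (horizontal distance between each of alu_wide, alu_narrow and stand_blue below 0.008 m and z of alu_wide in the frame of stand_blue between 0.007 and 0.013 m and angle between each of alu_wide, alu_narrow, bronze_wide, bronze_narrow's own z axis and vertical below 0.08 rad and linear speed of each of alu_wide, alu_narrow, bronze_wide, bronze_narrow below 0.02 m/s and z of alu_narrow in the frame of stand_blue between 0.041 and 0.047 m and horizontal distance between each of bronze_wide, bronze_narrow and stand_green below 0.008 m and z of bronze_wide in the frame of stand_green between 0.007 and 0.013 m and z of bronze_narrow in the frame of stand_green between 0.041 and 0.047 m); the robot touches nothing.
It fails at once if the black hub was moved by more than 30 mm (distance of black_hub from where it was at the start of the episode above 0.03 m).
It fails at once if the glue bottle was moved by more than 30 mm or knocked over (distance of glue_bottle from where it was at the start of the episode above 0.03 m or angle between glue_bottle's own z axis and vertical above 0.4 rad).
It fails at once if a hub was dropped down a spigot (faster than 0.6 m/s, a free fall of about 18 mm) ((horizontal distance between alu_wide and stand_blue below 0.02 m and z of alu_wide in the frame of stand_blue below 0.068 m and linear speed of alu_wide above 0.6 m/s) or (horizontal distance between alu_wide and stand_green below 0.02 m and z of alu_wide in the frame of stand_green below 0.068 m and linear speed of alu_wide above 0.6 m/s) or (horizontal distance between alu_narrow and stand_blue below 0.02 m and z of alu_narrow in the frame of stand_blue below 0.068 m and linear speed of alu_narrow above 0.6 m/s) or (horizontal distance between alu_narrow and stand_green below 0.02 m and z of alu_narrow in the frame of stand_green below 0.068 m and linear speed of alu_narrow above 0.6 m/s) or (horizontal distance between bronze_wide and stand_blue below 0.02 m and z of bronze_wide in the frame of stand_blue below 0.068 m and linear speed of bronze_wide above 0.6 m/s) or (horizontal distance between bronze_wide and stand_green below 0.02 m and z of bronze_wide in the frame of stand_green below 0.068 m and linear speed of bronze_wide above 0.6 m/s) or (horizontal distance between bronze_narrow and stand_blue below 0.02 m and z of bronze_narrow in the frame of stand_blue below 0.068 m and linear speed of bronze_narrow above 0.6 m/s) or (horizontal distance between bronze_narrow and stand_green below 0.02 m and z of bronze_narrow in the frame of stand_green below 0.068 m and linear speed of bronze_narrow above 0.6 m/s)).
It also fails if it takes over 109 s, if anything falls off the work surface, if the arm or the gripper's body presses on something with over 40 N, if the wrist force passes 120 N, or if a joint passes its speed limit or range.

## Robot

A 6-joint arm with a two-finger parallel gripper is mounted at the origin on the work surface. World frame = base frame: x ahead of the robot, y to its left, z up, the work surface at z = 0. Lengths are in m, angles in degrees, forces in N, time in s.
With the tool pointing down it reaches from about 0.25 to 0.8 m from the base axis. Payload 3.9 kg.
Tool frame: the origin (TCP) lies at the very end of the fingers, on their centre line; the grasp point (between the pads) lies 19 mm behind it; z points along the fingers, y is the direction in which the jaws open and shut (so a half turn about z gives the same grasp; the last joint's range is limited). The gripper opens to 85 mm and grips with 20 to 120 N. Pads are 22 mm wide; open, the fingers measure 114 mm over their backs; the gripper's body (76 mm by 85 mm) begins 54 mm behind the grasp point. The pads swing forward as they close: fully open they stand 13 mm farther back than shut.
Start: joints at [72.193, 14.897, -7.913, 67.191, 0, 90], TCP at [0.161, 0.5, 0.231] pointing down, gripper open.
Joint ranges: [-159.42, 159.42], [-47.68, 98.78], [-73.54, 78.23], [-108.79, 121.32], [-90, 84.71], [-180, 180]. Speed limits (degrees/s): [147.25, 147.25, 180, 180, 180, 180].

## Interface

Orientations are given as [roll, pitch, yaw] about the fixed x, y, z axes, in that order (R = Rz(yaw) Ry(pitch) Rx(roll)).
In Python, from station import arm gives the robot as it stands. The module is installed in compiled form; this text tells all that it offers.
- The arm moves only by the tool step_arm, never from a script. Its argument "increments" is a list of rows, each a list of 3 entries, a list of its own where there are three numbers: the turn, a rotation vector about the tool's x, y, z in degrees, then the shift along the tool's x, y, z in cm, then the opening, from 0 (shut) to 1 (fully open). A call has 1 to 10 rows; each row is the pose to reach, as a shift and turn from the pose commanded when the call began, along the tool's axes at that moment; what a row does not reach only later rows make up. A row lasts 1/10 s, in which the tool goes at most 50 mm and 8.59 degrees, less where a joint would pass 70% of its speed; a pose out of reach is approached as far as the arm can. A call with a gripper value outside its range is refused whole. The fingers move at their own pace and stop on an object; the grip force is fixed at half the most. Time passes only in rows, so rows that repeat a pose let the fingers close. It gives the time, the measured TCP pose, the force and the opening at its end, in the units of the state.
- arm.read_state(): the state, without advancing time (a new reading comes with each control period).
- arm.camera(name): name is "side" or "top"; returns the picture (480x640x3 uint8, red, green, blue); there is no depth.
- arm.camera_info(name): a dict with "camera_matrix" (3x3 intrinsics, pixels), "xyz" and "orientation" of the camera in the world. Camera axes: x right, y down, z forward; pixel columns grow to the right and rows downward; lengths in m; the calibration is good to about 2 mm. A picture is of the moment at which its call begins. camera_info takes no time and is no camera call.
- arm.hand_in(): hands the job in, once; it reports no verdict.
The state is a dict: "clock": time; "q": joint angles; "joint_velocities": joint speeds; "tau": joint torques, N m; "tool_pos": TCP position; "orientation": TCP orientation; "wrist_force": force on the tool from outside, world axes, zero at the start; "moment": the same for the moment, N m; "grip_width": opening from 0.0 (shut) to 1.0 (fully open).
Only numpy, scipy, OpenCV 4.12 (cv2) and the standard library are available. Lean on these libraries where they do the work, as an engineer would, in place of code of your own. Each camera call takes 0.05 s, during which the arm holds its last target. There are 200 camera calls.

## Working session

There is one attempt and no reset: what is moved stays moved. The work goes in short steps, Python scripts to look and compute and a tool call to move; the robot and the scene stay as the last step left them, time stands still between calls to the robot, and variables do not carry over. Pictures are saved under pics/ and viewed, about 12 in all and at most 16, crops included, and the job is handed in when it is done.

Besides the shell and the picture viewer there is one more tool, called after ">>>" as name(argument=value, ...), one argument or row to a line, values as JSON. step_arm: Moves the arm, as the interface text tells. Its arguments: {"type":"object","properties":{"increments":{"type":"array"}},"required":["increments"]}

```bash
mkdir -p pics
python3 - <<'E'
from station import arm
import cv2
for n in("top","side"):
    im=arm.camera(n);cv2.imwrite(f"pics/{n}0.png",im[:,:,::-1]);print(n,arm.camera_info(n))
print(arm.read_state())
E
```

```text
top {'camera_matrix': array([[503.09169058,   0.        , 314.71841873],
       [  0.        , 503.09169058, 232.98512503],
       [  0.        ,   0.        ,   1.        ]]), 'xyz': array([ 0.41665339, -0.00894163,  0.97832113]), 'orientation': array([-172.11356843,   -1.0101407 ,  -89.00617603])}
side {'camera_matrix': array([[548.30234702,   0.        , 321.24951435],
       [  0.        , 548.30234702, 232.35490941],
       [  0.        ,   0.        ,   1.        ]]), 'xyz': array([-0.021188  , -0.64273636,  0.69177106]), 'orientation': array([-126.91132037,   -0.45320826,  -42.53296973])}
{'clock': 0.1, 'q': array([ 7.21941956e+01,  1.49304388e+01, -7.97738920e+00,  6.71924396e+01,
        1.26090321e-03,  9.00013686e+01]), 'joint_velocities': array([-0.00467114, -0.04019236,  0.24860348, -0.00265702,  0.00681531,
        0.04911311]), 'tau': array([-2.12343593e-04, -4.06508803e+01,  2.54526812e+01,  1.00941252e-02,
        2.26422060e-05,  1.15970508e-06]), 'tool_pos': array([0.16034411, 0.49926273, 0.23056863]), 'orientation': array([-1.79899732e+02, -1.25850629e-03,  1.62192825e+02]), 'wrist_force': array([ 1.01305325, -0.36918213, -0.09737078]), 'moment': array([ 0.01291707,  0.08832603, -0.02404633]), 'grip_width': 0.999511063860338}
```

View pics/top0.png

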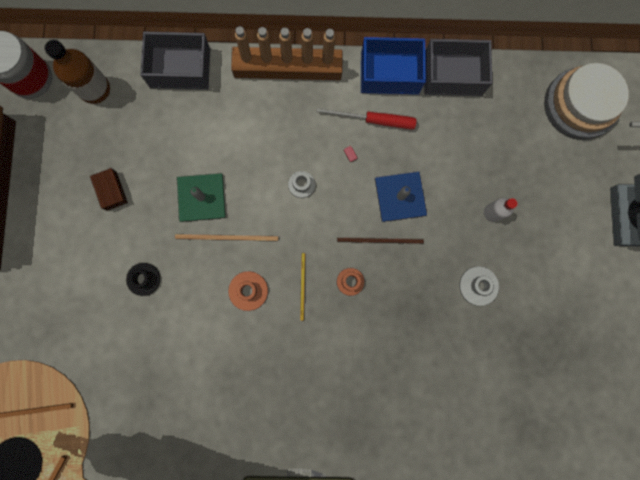

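View pics/side0.png

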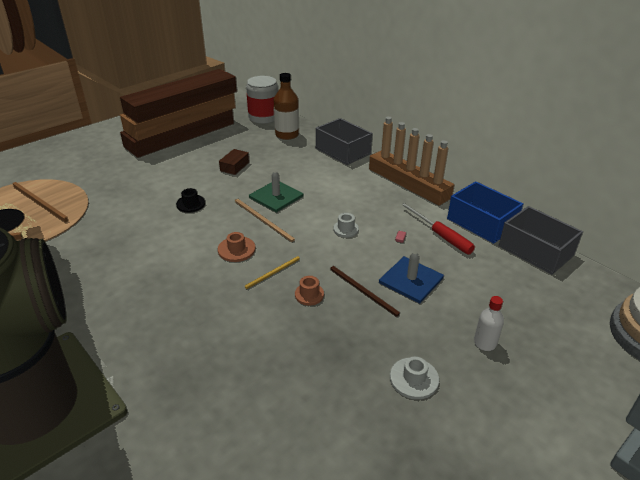

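```bash
cat > h.py <<'E'
import numpy as np,cv2
from scipy.spatial.transform import Rotation as R
from station import arm
INF={n:arm.camera_info(n) for n in("top","side")}
def ray(n,p):
    i=INF[n];d=np.linalg.inv(i["camera_matrix"])@[p[0],p[1],1]
    return i["xyz"],R.from_euler("xyz",i["orientation"],degrees=True).as_matrix()@d
def plane(n,p,z):
    o,d=ray(n,p);return o+d*(z-o[2])/d[2]
def tri(a,b):
    o1,d1=ray("top",a);o2,d2=ray("side",b)
    t=np.linalg.lstsq(np.c_[d1,-d2],o2-o1,rcond=None)[0]
    x,y=o1+t[0]*d1,o2+t[1]*d2
    return (x+y)/2,np.linalg.norm(x-y)
def proj(n,P):
    i=INF[n];m=R.from_euler("xyz",i["orientation"],degrees=True).as_matrix().T
    c=i["camera_matrix"]@(m@(np.array(P)-i["xyz"]));return c[:2]/c[2]
E
python3 - <<'E'
from h import *
O=dict(aw=((480,286),(415,377)),an=((301,184),(346,225)),bw=((248,290),(236,246)),bn=((350,281),(309,289)),gs=((201,193),(276,190)),bs=((401,193),(411,272)))
rows=[]
for j,n in enumerate(("top","side")):
    im=cv2.imread(f"pics/{n}0.png");r=[]
    for k,v in O.items():
        x,y=v[j];c=im[y-26:y+26,x-26:x+26];c=cv2.resize(c,(260,260),interpolation=cv2.INTER_NEAREST)
        for t in range(0,52,10): cv2.putText(c,str(x-26+t),(t*5,8),0,.3,(0,255,255));cv2.putText(c,str(y-26+t),(0,t*5+8),0,.3,(0,255,0))
        r.append(c)
    rows+=[r]
for g in(0,1):
    cv2.imwrite(f"pics/m{g}.png",np.vstack([np.hstack(r[3*g:3*g+3]) for r in rows]))
E
```

```text
(no output)
```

View pics/m0.png

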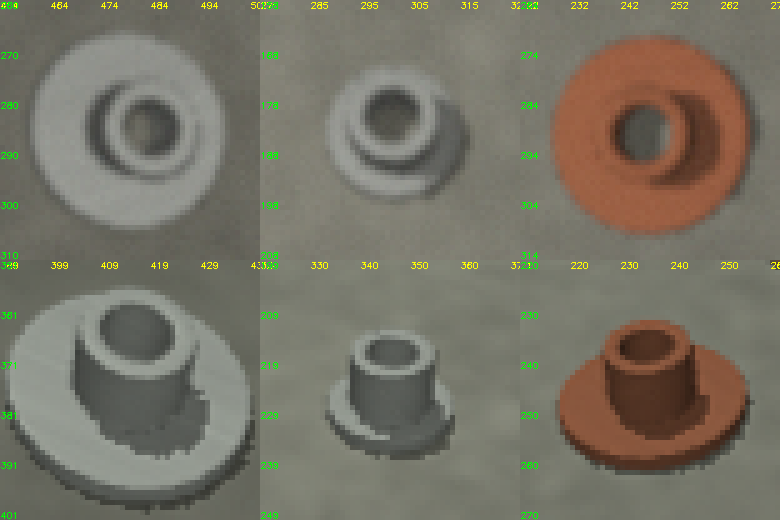

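View pics/m1.png

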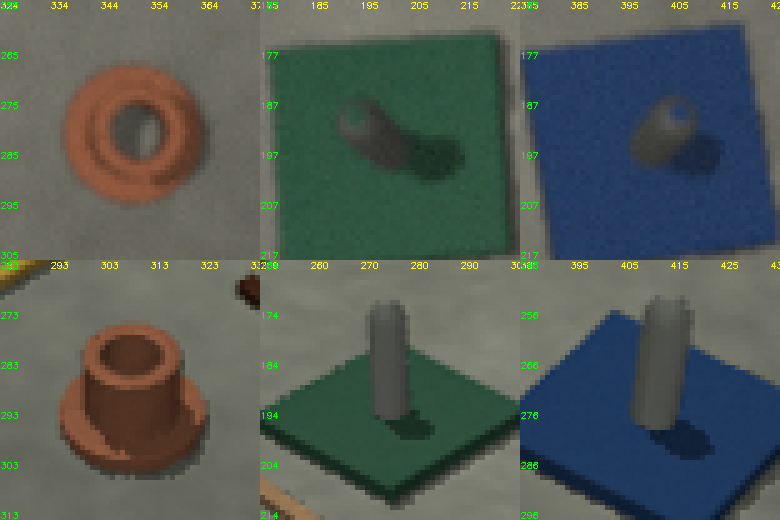

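The masks show clean outlines: bore tops at about top (484,285), (301,181), (246,290), (351,281), spigot tips at top (194,190), (406,189). Next I triangulate those and cross-check with the flange and plate outlines.

Run:
```python
from h import *
P=dict(aw=((483.7,284.7),(415.9,364.9)),an=((300.7,180.5),(345.9,216.9)),bw=((246.1,289.9),(235.1,236.9)),bn=((350.9,280.5),(308.9,281.5)),gs=((193.7,189.5),(274.9,171.9)),bs=((406.3,188.9),(414.5,253.5)))
for k,(a,b) in P.items():
    z=.068 if k[1]=='s' else .034
    p,e=tri(a,b);print(k,p.round(4),"gap",round(e,4),"top/side@nom",plane("top",a,z)[:2].round(4),plane("side",b,z)[:2].round(4))
im={n:cv2.imread(f"pics/{n}0.png") for n in("top","side")}
seed=dict(bw=((248,305),(236,257)),bn=((350,292),(300,294)),gs=((201,212),(270,200)),bs=((400,212),(400,285)),aw=((470,298),(395,377)),an=((292,190),(336,226)))
for n in im:
    hsv=cv2.cvtColor(im[n],cv2.COLOR_BGR2HSV);h,s,v=cv2.split(hsv)
    for k,sd in seed.items():
        x,y=sd[n=="side"]
        if k[0]=='a' : m=(v>125)&(s<45) if k!='x' else 0
        else: m=(s>90)&(abs(h.astype(int)-int(h[y,x]))<9)
        m=m.astype(np.uint8);_,l=cv2.connectedComponents(m)
        if l[y,x]==0: print(n,k,"seed miss",hsv[y,x]);continue
        c=max(cv2.findContours((l==l[y,x]).astype(np.uint8),0,cv2.CHAIN_APPROX_NONE)[0],key=cv2.contourArea)[:,0]
        W=np.array([plane(n,p,.010 if k[1]=='s' else .008)[:2] for p in c]).astype(np.float32)
        if k[1]=='s': print(n,k,[np.round(t,4) for t in cv2.minAreaRect(W)]);continue
        best=(0,);rng=np.random.default_rng(0);r=.038 if k[1]=='w' else .027
        c0=W.mean(0)
        g=np.stack(np.meshgrid(*[np.arange(-.02,.02,.0005)]*2),-1).reshape(-1,2)+c0
        d=np.linalg.norm(W[None]-g[:,None],axis=2);sc=np.exp(-((d-r)/.001)**2).sum(1)
        i=sc.argsort()[-5:];print(n,k,g[i].mean(0).round(4),round(sc.max()/len(W),2))
```

```text
aw [ 0.4558 -0.3427  0.0335] gap 0.0002 top/side@nom [ 0.4559 -0.3426] [ 0.4554 -0.3429]
an [0.6495 0.0052 0.0331] gap 0.0006 top/side@nom [0.649  0.0054] [0.6489 0.0042]
bw [0.4385 0.1025 0.0333] gap 0.0005 top/side@nom [0.4383 0.1026] [0.4382 0.1016]
bn [ 0.4597 -0.093   0.0333] gap 0.0009 top/side@nom [ 0.4593 -0.0926] [ 0.4596 -0.0938]
gs [0.62   0.2017 0.0661] gap 0.0004 top/side@nom [0.6194 0.2014] [0.6183 0.199 ]
bs [ 0.6294 -0.1916  0.0652] gap 0.0006 top/side@nom [ 0.629  -0.1913] [ 0.6262 -0.1935]
top bw [0.4384 0.1032] 0.41
top bn [ 0.4593 -0.0937] 0.41
top gs [array([0.6177, 0.2005]), array([0.0865, 0.0869]), np.float64(6.1438)]
top bs [array([ 0.6278, -0.1912]), array([0.0886, 0.0886]), np.float64(9.068)]
top aw [ 0.455  -0.3438] 0.34
top an [0.6829 0.0876] 0.01
side bw [0.4359 0.0973] 0.32
side bn [ 0.457  -0.0971] 0.34
side gs [array([0.6147, 0.196 ]), array([0.0933, 0.0938]), np.float64(6.1836)]
side bs [array([ 0.6245, -0.1946]), array([0.0965, 0.0919]), np.float64(9.3185)]
side aw [ 0.4554 -0.3418] 0.41
side an [0.7045 0.0784] 0.01
```

>>> step_arm(
  increments=[
    [[0,0,72.19],[-38.6,-29.4,8],1],
    [[0,0,72.19],[-38.6,-29.4,8],1],
    [[0,0,72.19],[-38.6,-29.4,8],1],
    [[0,0,72.19],[-38.6,-29.4,8],1],
    [[0,0,72.19],[-38.6,-29.4,8],1],
    [[0,0,72.19],[-38.6,-29.4,8],1],
    [[0,0,72.19],[-38.6,-29.4,8],1],
    [[0,0,72.19],[-38.6,-29.4,8],1],
    [[0,0,72.19],[-38.6,-29.4,8],1],
    [[0,0,72.19],[-38.6,-29.4,8],0.8],
  ],
)

```text
clock: 1.1
tool_pos: [0.4389, 0.0995, 0.1507]
orientation: [-180.0, 0.0, 89.9]
wrist_force: [0.6, 1.2, 0.8]
grip_width: 0.854
```

>>> step_arm(
  increments=[
    [[0,0,0],[0,0,4],0.75],
    [[0,0,0],[0,0,8],0.75],
    [[0,0,0],[0,0,8],0.75],
    [[0,0,0],[0,0,8],0.75],
    [[0,0,0],[0,0,8],0.75],
  ],
)

```text
clock: 1.6
tool_pos: [0.4395, 0.1025, 0.0729]
orientation: [179.9, -0.0, 90.0]
wrist_force: [0.6, -0.1, 0.3]
grip_width: 0.75
```

Run:
```python
from h import *
print(arm.read_state()["tool_pos"])
im=arm.camera("top")[:,:,::-1];x,y=map(int,proj("top",(.4385,.1025,.034)))
a=cv2.resize(im[y-60:y+60,x-60:x+60],(480,480),interpolation=2)
cv2.imwrite("pics/c1.png",a)
```

```text
[0.43947738 0.10249034 0.07293063]
```

View pics/c1.png

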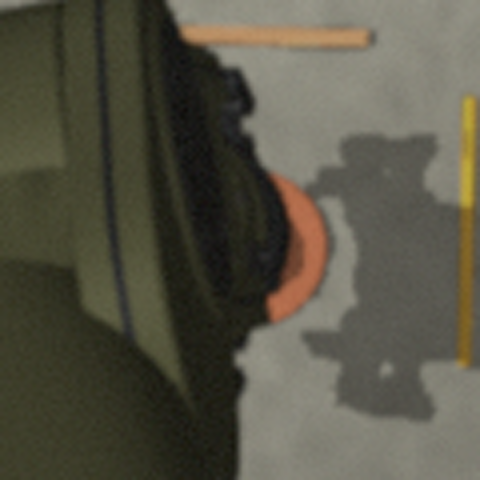

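The arm hides most of it, but the gripper sits over the bronze wide hub as measured. Going down.

>>> step_arm(
  increments=[
    [[0,0,0],[0,0,2],0.75],
    [[0,0,0],[0,0,4],0.75],
    [[0,0,0],[0,0,5.5],0.75],
    [[0,0,0],[0,0,5.9],0.75],
    [[0,0,0],[0,0,5.9],0.75],
    [[0,0,0],[0,0,5.9],0.75],
  ],
)

```text
clock: 2.25
tool_pos: [0.4393, 0.1023, 0.0135]
orientation: [179.9, -0.0, 90.0]
wrist_force: [0.3, -0.6, 0.2]
grip_width: 0.754
```

>>> step_arm(
  increments=[
    [[0,0,0],[0,0,0],0],
    [[0,0,0],[0,0,0],0],
    [[0,0,0],[0,0,0],0],
    [[0,0,0],[0,0,0],0],
    [[0,0,0],[0,0,0],0],
    [[0,0,0],[0,0,0],0],
    [[0,0,0],[0,0,0],0],
    [[0,0,0],[0,0,0],0],
  ],
)

```text
clock: 3.05
tool_pos: [0.4391, 0.1021, 0.0134]
orientation: [179.9, -0.0, 90.0]
wrist_force: [-1.5, -0.7, 6.3]
grip_width: 0.391
```

>>> step_arm(
  increments=[
    [[0,0,0],[0,0,-1],0],
    [[0,0,0],[0,0,-3],0],
    [[0,0,0],[0,0,-6],0],
    [[0,0,0],[0,0,-9],0],
    [[0,0,0],[0,0,-11],0],
    [[0,0,0],[0,0,-11],0],
    [[0,0,0],[0,0,-11],0],
  ],
)

```text
clock: 3.75
tool_pos: [0.4378, 0.1018, 0.1221]
orientation: [-180.0, -0.0, 90.0]
wrist_force: [-1.1, -0.3, -4.4]
grip_width: 0.39
```

>>> step_arm(
  increments=[
    [[0,0,0],[1,1.8,0],0],
    [[0,0,0],[3,5.4,0],0],
    [[0,0,0],[5,9,0],0],
    [[0,0,0],[7,12.6,0],0],
    [[0,0,0],[8.5,15.5,0],0],
    [[0,0,0],[9.5,17.3,0],0],
    [[0,0,0],[9.9,18,0],0],
    [[0,0,0],[9.9,18,0],0],
    [[0,0,0],[9.9,18,0],0],
    [[0,0,0],[9.9,18,0],0],
  ],
)

```text
clock: 4.75
tool_pos: [0.6164, 0.2, 0.1219]
orientation: [-179.9, 0.0, 90.0]
wrist_force: [-0.3, -0.8, -3.7]
grip_width: 0.396
```

Run:
```python
from h import *
s=arm.read_state();print(s["tool_pos"],s["wrist_force"])
im=arm.camera("side")[:,:,::-1];x,y=map(int,proj("side",(.619,.201,.09)))
a=cv2.resize(im[y-60:y+60,x-60:x+60],(480,480),interpolation=0)
im=arm.camera("top")[:,:,::-1];u,v=map(int,proj("top",(.619,.201,.09)));print(x,y,u,v)
b=cv2.resize(im[v-60:v+60,u-60:u+60],(300,300),interpolation=0)
cv2.imwrite("pics/c2.png",np.hstack([a,np.vstack([b,np.zeros((180,300,3),np.uint8)])]))
```

```text
[0.61643825 0.20001242 0.12185355] [-0.33863362 -0.78404079 -3.73661532]
274 162 191 187
```

View pics/c2.png

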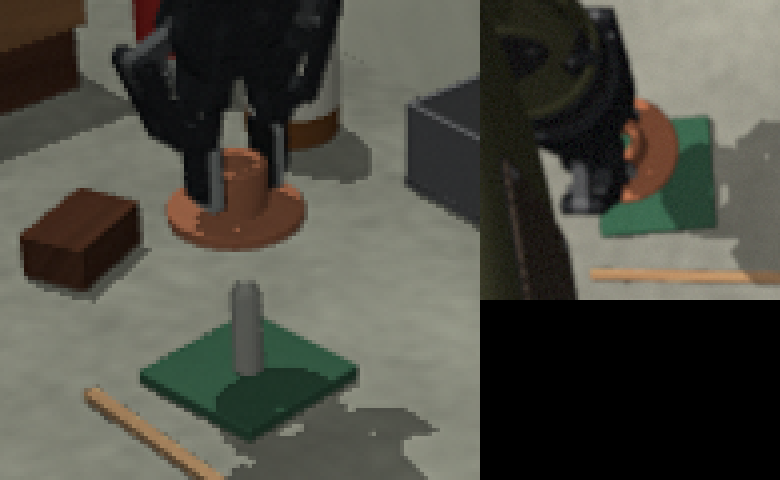

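```bash
cat >> h.py <<'E'
def held(P,rad,bright=None,zoff=.008,names=("top","side")):
    """circle-fit flange top rim outline near expected hub origin P"""
    for n in names:
        im=cv2.cvtColor(arm.camera(n),cv2.COLOR_RGB2HSV).astype(int);h,s,v=im[...,0],im[...,1],im[...,2]
        m=((s>90)&((h<16)|(h>172))) if bright is None else ((s<50)&(v>bright))
        u,w=map(int,proj(n,P));k=np.zeros(m.shape,np.uint8);cv2.circle(k,(u,w),42,1,-1)
        m=(m&(k>0)).astype(np.uint8)
        c=np.vstack(cv2.findContours(m,0,cv2.CHAIN_APPROX_NONE)[0])[:,0]
        W=np.array([plane(n,p,P[2]+zoff)[:2] for p in c])
        g=np.stack(np.meshgrid(*[np.arange(-.015,.015,.0005)]*2),-1).reshape(-1,2)+np.array(P[:2])
        d=np.linalg.norm(W[None]-g[:,None],axis=2);sc=np.exp(-((d-rad)/.001)**2).sum(1)
        i=sc.argsort()[-8:];print(n,"flange centre",g[i].mean(0).round(4),"score",round(sc.max(),1),len(W))
E
python3 - <<'E'
from h import *
print(proj("side",(.619,.201,.1165)),proj("side",(.6164,.2,.1165)))
held((.617,.2,.1085),.038)
held((.617,.2,.1085),.0384)
E
```

```text
[273.63622513 152.06405894] [272.98280863 152.61754408]
top flange centre [0.6143 0.2022] score 36.7 114
side flange centre [0.6122 0.1944] score 23.9 201
top flange centre [0.6145 0.2028] score 32.1 117
side flange centre [0.612  0.1948] score 23.0 198
```

>>> step_arm(
  increments=[
    [[0,0,0],[0,0.2,1],0],
    [[0,0,0],[0.05,0.2,1.5],0],
    [[0,0,0],[0.05,0.2,1.5],0],
    [[0,0,0],[0.05,0.2,1.5],0],
  ],
)

```text
clock: 5.45
tool_pos: [0.6198, 0.2013, 0.1067]
orientation: [-179.9, 0.0, 90.0]
wrist_force: [0.7, 0.1, -2.7]
grip_width: 0.392
```

Run:
```python
from h import *
print(arm.read_state()["tool_pos"])
held((.619,.2,.0935),.038,names=("top",))
im=cv2.cvtColor(arm.camera("top"),cv2.COLOR_RGB2BGR);u,v=map(int,proj("top",(.619,.201,.09)))
cv2.imwrite("pics/c3.png",cv2.resize(im[v-40:v+40,u-40:u+40],(480,480),interpolation=2))
```

```text
[0.61976093 0.20128355 0.10665422]
top flange centre [0.6168 0.2028] score 36.5 131
```

>>> step_arm(
  increments=[
    [[0,0,0],[0,0.1,1],0],
    [[0,0,0],[0,0.1,2],0],
    [[0,0,0],[0,0.1,2.5],0],
    [[0,0,0],[0,0.1,3],0],
    [[0,0,0],[0,0.1,3.5],0],
    [[0,0,0],[0,0.1,4],0],
    [[0,0,0],[0,0.1,4],0],
  ],
)

```text
clock: 6.25
tool_pos: [0.6206, 0.2012, 0.0664]
orientation: [-179.9, 0.0, 90.0]
wrist_force: [0.1, -1.2, -4.0]
grip_width: 0.394
```

>>> step_arm(
  increments=[
    [[0,0,0],[0,0,0.7],0],
    [[0,0,0],[0,0,1.4],0],
    [[0,0,0],[0,0,2.1],0],
    [[0,0,0],[0,0,2.8],0],
    [[0,0,0],[0,0,3.4],0],
    [[0,0,0],[0,0,3.8],0],
    [[0,0,0],[0,0,4.1],0],
    [[0,0,0],[0,0,4.1],0],
  ],
)

```text
clock: 7.05
tool_pos: [0.6208, 0.2013, 0.0258]
orientation: [-180.0, 0.0, 90.0]
wrist_force: [-0.5, -0.2, -4.7]
grip_width: 0.389
```

>>> step_arm(
  increments=[
    [[0,0,0],[0,0,0.1],0],
    [[0,0,0],[0,0,0.2],0],
    [[0,0,0],[0,0,0.3],0],
    [[0,0,0],[0,0,0.3],0],
  ],
)

```text
clock: 7.45
tool_pos: [0.6214, 0.2015, 0.0236]
orientation: [180.0, -0.0, 90.0]
wrist_force: [-0.2, 0.2, -2.7]
grip_width: 0.391
```

>>> step_arm(
  increments=[
    [[0,0,0],[0,0,0.05],0],
    [[0,0,0],[0,0,0.1],0],
    [[0,0,0],[0,0,0.1],0],
    [[0,0,0],[0,0,0.1],0.7],
    [[0,0,0],[0,0,0.1],0.7],
    [[0,0,0],[0,0,0.1],0.7],
    [[0,0,0],[0,0,0.1],0.7],
    [[0,0,0],[0,0,0.1],0.7],
  ],
)

```text
clock: 8.25
tool_pos: [0.6212, 0.2014, 0.0222]
orientation: [180.0, 0.0, 90.0]
wrist_force: [-0.1, 1.2, 0.6]
grip_width: 0.701
```

>>> step_arm(
  increments=[
    [[0,0,0],[0,0,-3],0.75],
    [[0,0,0],[0,0,-7],0.75],
    [[0,0,0],[0,0,-11],0.75],
    [[0,0,0],[-5,-3,-13],0.75],
    [[0,0,0],[-10,-6,-13],0.75],
    [[0,0,0],[-15,-9,-13],0.75],
    [[0,0,0],[-20,-11,-13],0.75],
    [[0,0,0],[-24,-13,-13],0.75],
    [[0,0,0],[-27.5,-15,-12],0.75],
    [[0,0,0],[-29.5,-16.2,-10],0.75],
  ],
)

```text
clock: 9.25
tool_pos: [0.4599, -0.096, 0.124]
orientation: [179.7, 0.1, 90.0]
wrist_force: [0.3, -0.4, 0.9]
grip_width: 0.749
```

Run:
```python
from h import *
print(arm.read_state()["tool_pos"])
o=[]
for n in("top","side"):
    im=cv2.cvtColor(arm.camera(n),cv2.COLOR_RGB2BGR);cv2.imwrite(f"pics/{n}4.png",im);u,v=map(int,proj(n,(.619,.201,.04)))
    o.append(cv2.resize(im[v-35:v+35,u-35:u+35],(350,350),interpolation=0))
cv2.imwrite("pics/c4.png",np.hstack(o))
```

```text
[ 0.45986789 -0.09598575  0.12397132]
```

View pics/c4.png

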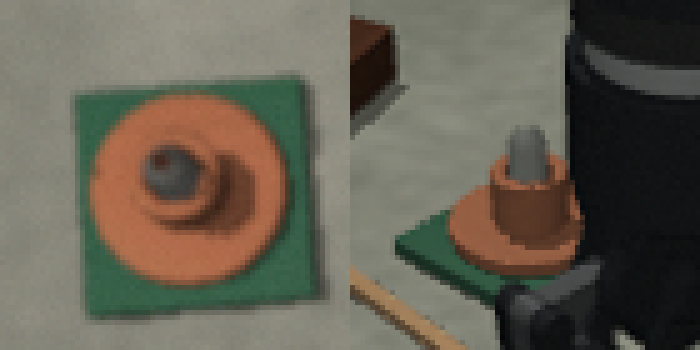

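The bronze wide hub lies flat and home on the green stand (rim centred at crop (188,190), spigot in the bore). The gripper is now above the narrow bronze hub.

>>> step_arm(
  increments=[
    [[0,0,0],[0,0,2],0.75],
    [[0,0,0],[0,0,5],0.75],
    [[0,0,0],[0,0,8],0.75],
    [[0,0,0],[0,0,10],0.75],
    [[0,0,0],[0,0,11],0.75],
    [[0,0,0],[0,0,11],0.75],
    [[0,0,0],[0,0,11],0.75],
  ],
)

```text
clock: 10.05
tool_pos: [0.46, -0.0936, 0.0129]
orientation: [179.9, 0.0, 90.0]
wrist_force: [-0.0, 0.9, -1.4]
grip_width: 0.748
```

>>> step_arm(
  increments=[
    [[0,0,0],[0,0,0],0],
    [[0,0,0],[0,0,0],0],
    [[0,0,0],[0,0,0],0],
    [[0,0,0],[0,0,0],0],
    [[0,0,0],[0,0,0],0],
    [[0,0,0],[0,0,0],0],
    [[0,0,0],[0,0,0],0],
  ],
)

```text
clock: 10.75
tool_pos: [0.4604, -0.0938, 0.0138]
orientation: [179.8, 0.0, 90.0]
wrist_force: [-0.9, 0.7, 6.7]
grip_width: 0.405
```

>>> step_arm(
  increments=[
    [[0,0,0],[0,0,-1],0],
    [[0,0,0],[0,0,-4],0],
    [[0,0,0],[0,0,-8],0],
    [[0,0,0],[0,0,-11],0],
    [[0,0,0],[1,0.5,-12],0],
    [[0,0,0],[4,2,-12],0],
    [[0,0,0],[7,4,-12],0],
    [[0,0,0],[10,6,-12],0],
    [[0,0,0],[13.5,8,-12],0],
    [[0,0,0],[17,10,-12],0],
  ],
)

```text
clock: 11.75
tool_pos: [0.559, 0.0785, 0.1312]
orientation: [-179.9, -0.0, 90.0]
wrist_force: [1.3, -1.5, -1.9]
grip_width: 0.4
```

>>> step_arm(
  increments=[
    [[0,0,0],[3.5,1.8,0],0],
    [[0,0,0],[7,3.5,0],0],
    [[0,0,0],[10,5,0],0],
    [[0,0,0],[11.8,5.7,0],0],
    [[0,0,0],[12.4,6,0],0],
    [[0,0,0],[12.4,6,1],0],
    [[0,0,0],[12.4,6,2],0],
    [[0,0,0],[12.4,6,2],0],
    [[0,0,0],[12.4,6,2],0],
  ],
)

```text
clock: 12.65
tool_pos: [0.6181, 0.199, 0.1115]
orientation: [-179.9, 0.0, 89.9]
wrist_force: [0.3, 0.6, -1.7]
grip_width: 0.403
```

Run:
```python
from h import *
print(arm.read_state()["tool_pos"])
o=[]
for n in("top","side"):
    im=cv2.cvtColor(arm.camera(n),cv2.COLOR_RGB2BGR);u,v=map(int,proj(n,(.619,.201,.07)))
    o.append(cv2.resize(im[v-40:v+40,u-40:u+40],(400,400),interpolation=0))
cv2.imwrite("pics/c5.png",np.hstack(o))
```

```text
[0.61806435 0.19902318 0.11150493]
```

View pics/c5.png

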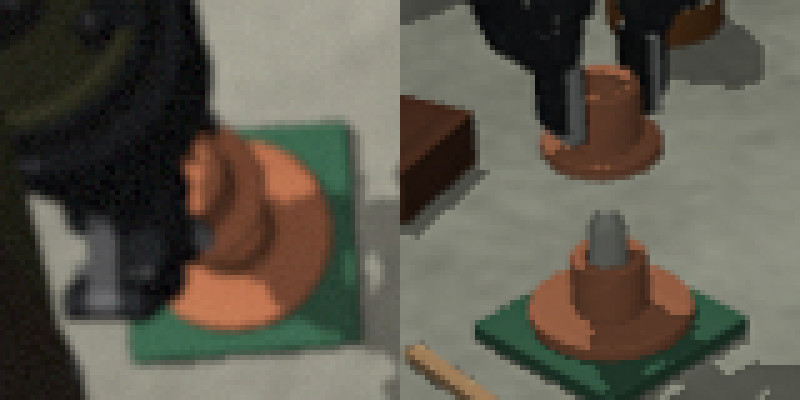

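Held hub and spigot line up within about 1 px in the side view (columns 602 and 607), as the perspective predicts.

>>> step_arm(
  increments=[
    [[0,0,0],[0.1,0.1,1],0],
    [[0,0,0],[0.1,0.1,2],0],
    [[0,0,0],[0.1,0.1,2.7],0],
    [[0,0,0],[0.1,0.1,3.3],0],
    [[0,0,0],[0.1,0.1,3.9],0],
    [[0,0,0],[0.1,0.1,4.5],0],
    [[0,0,0],[0.1,0.1,4.5],0],
  ],
)

```text
clock: 13.45
tool_pos: [0.6194, 0.2012, 0.0661]
orientation: [-179.9, 0.0, 90.0]
wrist_force: [-0.5, 0.0, -2.5]
grip_width: 0.403
```

>>> step_arm(
  increments=[
    [[0,0,0],[0,0,0.3],0],
    [[0,0,0],[0,0,0.6],0],
    [[0,0,0],[0,0,0.8],0],
    [[0,0,0],[0,0,0.9],0],
    [[0,0,0],[0,0,0.9],0],
    [[0,0,0],[0,0,0.9],0],
  ],
)

```text
clock: 14.05
tool_pos: [0.6202, 0.2014, 0.0584]
orientation: [180.0, -0.0, 90.0]
wrist_force: [0.8, -0.4, -3.0]
grip_width: 0.4
```

>>> step_arm(
  increments=[
    [[0,0,0],[0,0,0.1],0],
    [[0,0,0],[0,0,0.1],0],
    [[0,0,0],[0,0,0.2],0],
    [[0,0,0],[0,0,0.2],0],
    [[0,0,0],[0,0,0.2],0],
  ],
)

```text
clock: 14.55
tool_pos: [0.6204, 0.2015, 0.0578]
orientation: [179.9, -0.0, 90.0]
wrist_force: [-2.6, -1.0, 6.8]
grip_width: 0.399
```

>>> step_arm(
  increments=[
    [[0,0,0],[0,0,0],0.7],
    [[0,0,0],[0,0,0],0.7],
    [[0,0,0],[0,0,0],0.7],
    [[0,0,0],[0,0,0],0.7],
    [[0,0,0],[0,0,-2],0.75],
    [[0,0,0],[0,0,-5],0.75],
    [[0,0,0],[0,0,-8],0.75],
    [[0,0,0],[-4,-2,-8],0.75],
    [[0,0,0],[-8,-4,-8],0.75],
    [[0,0,0],[-12,-6,-8],0.75],
  ],
)

```text
clock: 15.55
tool_pos: [0.5597, 0.0805, 0.1365]
orientation: [179.9, 0.0, 90.1]
wrist_force: [0.5, -1.9, 0.9]
grip_width: 0.751
```

>>> step_arm(
  increments=[
    [[0,0,0],[-4,-2,0],0.75],
    [[0,0,0],[-8.5,-3,0],0.75],
    [[0,0,0],[-13,-4,0],0.75],
    [[0,0,0],[-17.5,-5,0],0.75],
    [[0,0,0],[-22,-6,0],0.75],
    [[0,0,0],[-26.5,-7,0],0.75],
    [[0,0,0],[-31,-8,0],0.75],
    [[0,0,0],[-35.5,-9,0],0.75],
    [[0,0,0],[-39.5,-10,0],0.75],
    [[0,0,0],[-42.4,-10.5,0],0.75],
  ],
)

```text
clock: 16.55
tool_pos: [0.4541, -0.3453, 0.1363]
orientation: [180.0, 0.0, 89.9]
wrist_force: [0.1, 0.2, -0.3]
grip_width: 0.751
```

Run:
```python
from h import *
print(arm.read_state()["tool_pos"])
o=[]
for n in("top","side"):
    im=cv2.cvtColor(arm.camera(n),cv2.COLOR_RGB2BGR);cv2.imwrite(f"pics/{n}6.png",im);u,v=map(int,proj(n,(.619,.201,.05)))
    o.append(cv2.resize(im[v-35:v+35,u-35:u+35],(350,350),interpolation=0))
cv2.imwrite("pics/c6.png",np.hstack(o))
```

```text
[ 0.45412494 -0.34531041  0.13627584]
```

View pics/c6.png

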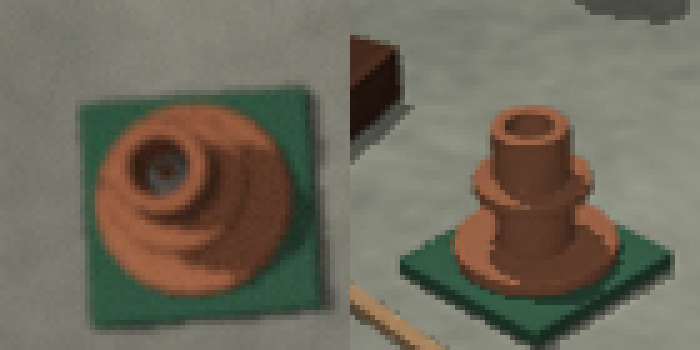

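The bronze stack is seated and upright, with the narrow flange flush on the wide boss. Next is the aluminium wide hub.

>>> step_arm(
  increments=[
    [[0,0,0],[0,0,3],0.75],
    [[0,0,0],[0,0,6],0.75],
    [[0,0,0],[0,0,9],0.75],
    [[0,0,0],[0,0,11.3],0.75],
    [[0,0,0],[0,0,12.4],0.75],
    [[0,0,0],[0,0,12.4],0.75],
    [[0,0,0],[0,0,12.4],0.75],
  ],
)

```text
clock: 17.35
tool_pos: [0.4558, -0.3426, 0.013]
orientation: [180.0, 0.0, 90.0]
wrist_force: [-0.8, -0.1, 1.1]
grip_width: 0.75
```

>>> step_arm(
  increments=[
    [[0,0,0],[0,0,0],0],
    [[0,0,0],[0,0,0],0],
    [[0,0,0],[0,0,0],0],
    [[0,0,0],[0,0,0],0],
    [[0,0,0],[0,0,0],0],
    [[0,0,0],[0,0,0],0],
    [[0,0,0],[0,0,0],0],
  ],
)

```text
clock: 18.05
tool_pos: [0.4563, -0.3433, 0.0141]
orientation: [179.8, 0.1, 90.0]
wrist_force: [-0.5, 1.8, 4.3]
grip_width: 0.407
```

>>> step_arm(
  increments=[
    [[0,0,0],[0,0,-1],0],
    [[0,0,0],[0,0,-4],0],
    [[0,0,0],[0,0,-8],0],
    [[0,0,0],[1,0,-10.5],0],
    [[0,0,0],[4,1,-11],0],
    [[0,0,0],[8,3,-11],0],
    [[0,0,0],[11,5,-11],0],
    [[0,0,0],[13.5,8,-11],0],
    [[0,0,0],[14.5,11,-11],0],
    [[0,0,0],[15.1,14,-11],0],
  ],
)

```text
clock: 19.05
tool_pos: [0.5959, -0.19, 0.1232]
orientation: [180.0, -0.0, 90.1]
wrist_force: [0.3, 0.1, -1.1]
grip_width: 0.4
```

>>> step_arm(
  increments=[
    [[0,0,0],[0,2,0],0],
    [[0,0,0],[0,3,0],0],
    [[0,0,0],[0,3.35,0],0],
    [[0,0,0],[0,3.35,0.5],0],
    [[0,0,0],[0,3.35,1],0],
    [[0,0,0],[0,3.35,1],0],
    [[0,0,0],[0,3.35,1],0],
  ],
)

```text
clock: 19.75
tool_pos: [0.6275, -0.1917, 0.112]
orientation: [-179.9, -0.0, 90.0]
wrist_force: [0.8, -0.4, -1.3]
grip_width: 0.402
```

Run:
```python
from h import *
print(arm.read_state()["tool_pos"],proj("side",(.6285,-.1915,.106)),proj("side",(.6285,-.1915,.068)))
o=[]
for n in("top","side"):
    im=cv2.cvtColor(arm.camera(n),cv2.COLOR_RGB2BGR);u,v=map(int,proj(n,(.6285,-.1915,.08)));print(u,v)
    o.append(cv2.resize(im[v-40:v+40,u-40:u+40],(400,400),interpolation=0))
cv2.imwrite("pics/c7.png",np.hstack(o))
```

```text
[ 0.62752905 -0.19174589  0.11199766] [416.85077082 235.73345123] [414.4864181  252.44099621]
407 187
415 247
```

View pics/c7.png

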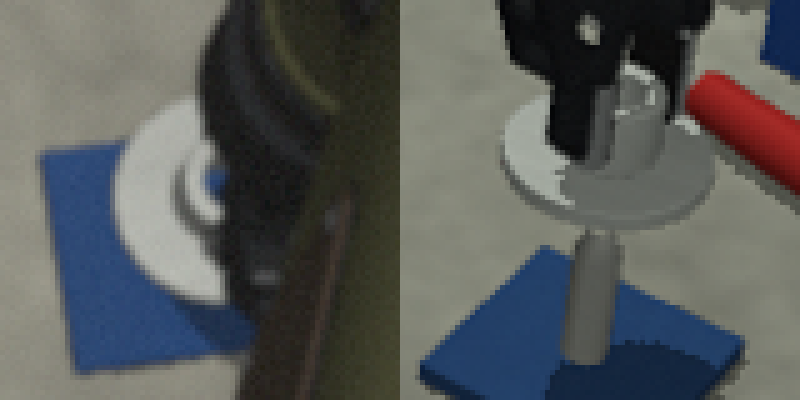

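Aligned: flange centre at side column 416, expected 417.

>>> step_arm(
  increments=[
    [[0,0,0],[0,0.05,1],0],
    [[0,0,0],[0,0.05,2],0],
    [[0,0,0],[0,0.05,2.7],0],
    [[0,0,0],[0,0.05,3.3],0],
    [[0,0,0],[0,0.05,3.9],0],
    [[0,0,0],[0,0.05,4.5],0],
    [[0,0,0],[0,0.05,4.5],0],
  ],
)

```text
clock: 20.55
tool_pos: [0.6285, -0.1914, 0.0662]
orientation: [-179.9, -0.0, 90.0]
wrist_force: [-0.2, 0.1, -2.5]
grip_width: 0.405
```

>>> step_arm(
  increments=[
    [[0,0,0],[0,0,0.7],0],
    [[0,0,0],[0,0,1.4],0],
    [[0,0,0],[0,0,2.1],0],
    [[0,0,0],[0,0,2.8],0],
    [[0,0,0],[0,0,3.4],0],
    [[0,0,0],[0,0,3.8],0],
    [[0,0,0],[0,0,4],0],
    [[0,0,0],[0,0,4.1],0],
    [[0,0,0],[0,0,4.1],0],
  ],
)

```text
clock: 21.45
tool_pos: [0.6292, -0.1917, 0.0263]
orientation: [180.0, 0.0, 90.0]
wrist_force: [-0.3, -0.4, -1.5]
grip_width: 0.398
```

>>> step_arm(
  increments=[
    [[0,0,0],[0,0,0.1],0],
    [[0,0,0],[0,0,0.2],0],
    [[0,0,0],[0,0,0.2],0],
    [[0,0,0],[0,0,0.2],0],
  ],
)

```text
clock: 21.85
tool_pos: [0.6292, -0.1916, 0.0244]
orientation: [180.0, 0.0, 90.0]
wrist_force: [0.4, -1.1, -1.9]
grip_width: 0.401
```

>>> step_arm(
  increments=[
    [[0,0,0],[0,0,0.1],0],
    [[0,0,0],[0,0,0.2],0],
    [[0,0,0],[0,0,0.2],0],
    [[0,0,0],[0,0,0.2],0],
  ],
)

```text
clock: 22.25
tool_pos: [0.6292, -0.1916, 0.0242]
orientation: [179.9, 0.0, 90.0]
wrist_force: [-3.6, 1.0, 8.0]
grip_width: 0.4
```

>>> step_arm(
  increments=[
    [[0,0,0],[0,0,0],0.7],
    [[0,0,0],[0,0,0],0.7],
    [[0,0,0],[0,0,0],0.7],
    [[0,0,0],[0,0,0],0.7],
    [[0,0,0],[0,0,-3],0.75],
    [[0,0,0],[0,0,-6.5],0.75],
    [[0,0,0],[0,0,-10],0.75],
    [[0,0,0],[4,0.5,-11],0.75],
    [[0,0,0],[8,1,-11],0.75],
    [[0,0,0],[12,1.5,-11],0.75],
  ],
)

```text
clock: 23.25
tool_pos: [0.6448, -0.0709, 0.1331]
orientation: [179.9, 0.0, 89.9]
wrist_force: [0.7, 1.1, -0.4]
grip_width: 0.75
```

>>> step_arm(
  increments=[
    [[0,0,0],[4,0.4,0],0.75],
    [[0,0,0],[7,0.4,0],0.75],
    [[0,0,0],[7.7,0.4,1],0.75],
    [[0,0,0],[7.7,0.4,4],0.75],
    [[0,0,0],[7.7,0.4,6],0.75],
    [[0,0,0],[7.7,0.4,6],0.75],
    [[0,0,0],[7.7,0.4,6],0.75],
  ],
)

```text
clock: 23.95
tool_pos: [0.6477, 0.0047, 0.0719]
orientation: [-179.9, 0.0, 90.0]
wrist_force: [0.2, 1.1, -0.2]
grip_width: 0.747
```

Run:
```python
from h import *
print(arm.read_state()["tool_pos"])
im=cv2.cvtColor(arm.camera("side"),cv2.COLOR_RGB2BGR)
cv2.imwrite("pics/c8.png",cv2.resize(im[180:310,300:460],(640,520),interpolation=0))
```

```text
[0.64772962 0.00469676 0.07188804]
```

View pics/c8.png

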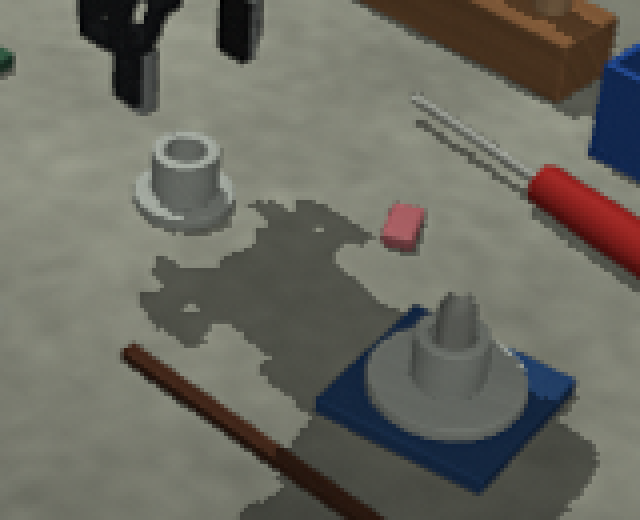

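The aluminium wide hub is home on the blue stand and the jaws straddle the narrow hub (crop (185,180)). Commanded position is (0.649, 0.0055, 0.072).

>>> step_arm(
  increments=[
    [[0,0,0],[0,0,2],0.75],
    [[0,0,0],[0,0,4],0.75],
    [[0,0,0],[0,0,5.5],0.75],
    [[0,0,0],[0,0,6],0.75],
    [[0,0,0],[0,0,6],0.75],
    [[0,0,0],[0,0,6],0.75],
  ],
)

```text
clock: 24.6
tool_pos: [0.6493, 0.0052, 0.0137]
orientation: [179.9, 0.0, 90.0]
wrist_force: [-0.2, 0.2, 0.7]
grip_width: 0.748
```

>>> step_arm(
  increments=[
    [[0,0,0],[0,0,0],0],
    [[0,0,0],[0,0,0],0],
    [[0,0,0],[0,0,0],0],
    [[0,0,0],[0,0,0],0],
    [[0,0,0],[0,0,0],0],
    [[0,0,0],[0,0,0],0],
    [[0,0,0],[0,0,0],0],
  ],
)

```text
clock: 25.3
tool_pos: [0.6493, 0.0054, 0.0139]
orientation: [179.8, 0.0, 90.0]
wrist_force: [-0.5, 0.3, 6.3]
grip_width: 0.397
```

>>> step_arm(
  increments=[
    [[0,0,0],[0,0,-1],0],
    [[0,0,0],[0,0,-4],0],
    [[0,0,0],[0,0,-8],0],
    [[0,0,0],[0,0,-11.5],0],
    [[0,0,0],[-1,0,-12],0],
    [[0,0,0],[-4,-0.5,-12],0],
    [[0,0,0],[-7.5,-1,-12],0],
    [[0,0,0],[-11,-1.4,-12],0],
    [[0,0,0],[-14.5,-1.7,-12],0],
    [[0,0,0],[-17.5,-1.9,-12],0],
  ],
)

```text
clock: 26.3
tool_pos: [0.628, -0.1715, 0.1317]
orientation: [-179.9, -0.0, 90.0]
wrist_force: [0.3, -0.3, -1.0]
grip_width: 0.402
```

>>> step_arm(
  increments=[
    [[0,0,0],[-1.5,-0.05,0],0],
    [[0,0,0],[-2.2,-0.05,0],0],
    [[0,0,0],[-2.2,-0.05,1],0],
    [[0,0,0],[-2.2,-0.05,2],0],
    [[0,0,0],[-2.2,-0.05,2],0],
    [[0,0,0],[-2.2,-0.05,2],0],
  ],
)

```text
clock: 26.9
tool_pos: [0.6281, -0.1902, 0.1114]
orientation: [-179.9, -0.0, 90.1]
wrist_force: [-0.4, 0.6, -1.0]
grip_width: 0.393
```

Run:
```python
from h import *
p=arm.read_state()["tool_pos"];print(p,proj("side",(p[0],p[1],p[2]-.006)))
im=cv2.cvtColor(arm.camera("side"),cv2.COLOR_RGB2BGR)
cv2.imwrite("pics/c9.png",cv2.resize(im[205:305,365:465],(500,500),interpolation=0))
```

```text
[ 0.62813714 -0.19017262  0.1113682 ] [416.09547152 235.76268349]
```

View pics/c9.png

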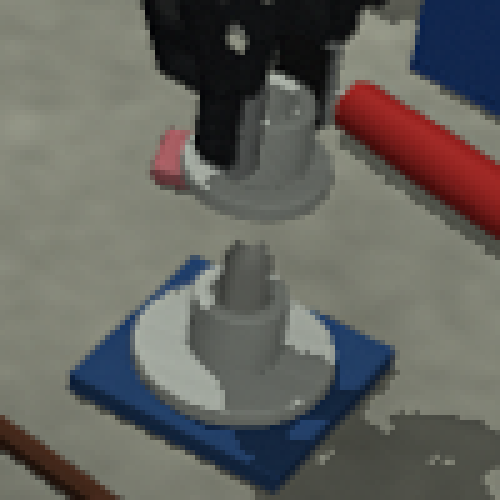

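The flange centre is at side column 416.1, exactly where predicted.

>>> step_arm(
  increments=[
    [[0,0,0],[0,0.03,1],0],
    [[0,0,0],[0,0.03,2],0],
    [[0,0,0],[0,0.03,2.7],0],
    [[0,0,0],[0,0.03,3.3],0],
    [[0,0,0],[0,0.03,3.9],0],
    [[0,0,0],[0,0.03,4.5],0],
    [[0,0,0],[0,0.03,4.5],0],
  ],
)

```text
clock: 27.65
tool_pos: [0.6285, -0.1915, 0.0662]
orientation: [-179.9, -0.0, 90.0]
wrist_force: [-0.2, 0.9, -1.0]
grip_width: 0.398
```

>>> step_arm(
  increments=[
    [[0,0,0],[0,0,0.3],0],
    [[0,0,0],[0,0,0.6],0],
    [[0,0,0],[0,0,0.8],0],
    [[0,0,0],[0,0,0.8],0],
    [[0,0,0],[0,0,0.9],0],
    [[0,0,0],[0,0,0.9],0],
  ],
)

```text
clock: 28.25
tool_pos: [0.629, -0.1916, 0.0583]
orientation: [180.0, 0.0, 90.0]
wrist_force: [0.2, -0.1, -1.2]
grip_width: 0.398
```

>>> step_arm(
  increments=[
    [[0,0,0],[0,0,0.1],0],
    [[0,0,0],[0,0,0.1],0],
    [[0,0,0],[0,0,0.15],0],
    [[0,0,0],[0,0,0.15],0],
    [[0,0,0],[0,0,0.15],0],
  ],
)

```text
clock: 28.75
tool_pos: [0.6291, -0.1917, 0.0578]
orientation: [180.0, 0.0, 90.0]
wrist_force: [-1.7, 1.0, 6.1]
grip_width: 0.397
```

Contact felt. Now release and retreat toward the base.

>>> step_arm(
  increments=[
    [[0,0,0],[0,0,0],0.7],
    [[0,0,0],[0,0,0],0.7],
    [[0,0,0],[0,0,0],0.7],
    [[0,0,0],[0,0,0],0.7],
    [[0,0,0],[0,0,-3],0.75],
    [[0,0,0],[0,0,-7],0.75],
    [[0,0,0],[0,0,-11],0.75],
    [[0,0,0],[4,-2,-13],0.75],
    [[0,0,0],[8,-4,-13],0.75],
    [[0,0,0],[12,-6,-13],0.75],
  ],
)

```text
clock: 29.75
tool_pos: [0.5691, -0.0708, 0.1879]
orientation: [179.8, 0.0, 89.9]
wrist_force: [0.3, 0.7, -0.2]
grip_width: 0.754
```

>>> step_arm(
  increments=[
    [[0,0,0],[4,-3,0],0.75],
    [[0,0,0],[8,-6,0],0.75],
    [[0,0,0],[10,-10,0],0.75],
    [[0,0,0],[12,-14,0],0.75],
    [[0,0,0],[13,-18,0],0.75],
    [[0,0,0],[14,-20,0],0.75],
    [[0,0,0],[14,-20,0],0.75],
  ],
)

```text
clock: 30.45
tool_pos: [0.3656, 0.0689, 0.1867]
orientation: [-179.9, -0.0, 90.1]
wrist_force: [0.2, -0.9, 0.4]
grip_width: 0.747
```

Run:
```python
from h import *
s=arm.read_state();print(s["tool_pos"],s["wrist_force"],s["clock"])
t=cv2.cvtColor(arm.camera("top"),cv2.COLOR_RGB2BGR);im=cv2.cvtColor(arm.camera("side"),cv2.COLOR_RGB2BGR)
cv2.imwrite("pics/c10.png",np.vstack([cv2.resize(t[150:330,100:560],(690,270)),cv2.resize(im[160:400,170:520],(480,329))[:, :480].copy() if 0 else np.hstack([cv2.resize(im[160:380,170:500],(480,320)),cv2.resize(t[150:230,360:440],(210,320))])]))
```

```text
[0.36557057 0.068885   0.18666612] [ 0.215224   -0.8519259   0.43715562] 30.45
```

View pics/c10.png

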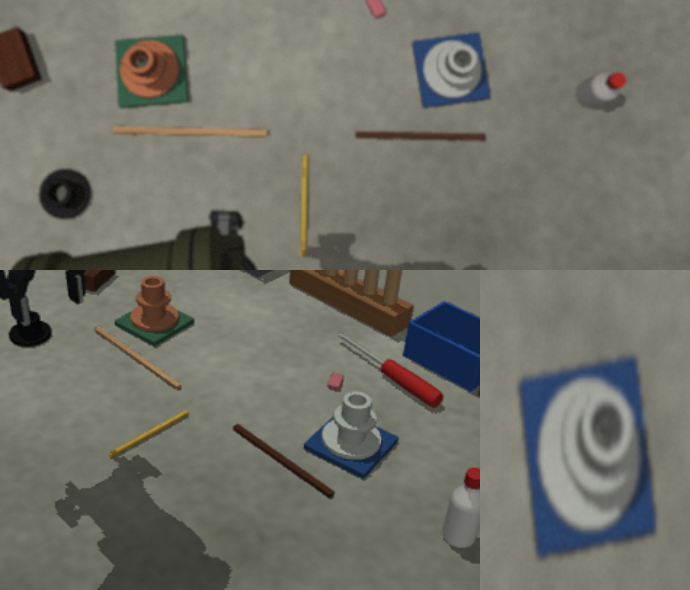

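Both stacks stand upright and home, the black hub and the bottle are where they were, and the arm is clear. Handing in.

```bash
python3 -c "
from station import arm
print(arm.hand_in())"
```

```text
the job is handed in; nothing more can be done
None
```

All four hubs are stacked flange down, aluminium on the blue stand and bronze on the green, with the wide one at the bottom each time. I lowered each hub under grip until it was seated, then let go. The job was handed in with the clock at about 30.5 s.

**Final checks:** In the last top and side pictures both stacks are upright with no visible gaps. The black hub and glue bottle stand where they were by eye, and the arm is clear with the wrist force back to about zero. I did not measure the final hub heights or tilts in the pictures. Seating rests on tool height and on a contact force of 6–8 N for three hubs. The bronze wide hub showed no clear contact force and was confirmed by tool height and a picture.

**Disagreements:**
- The circle-fit check on the first held hub (bronze wide) was up to 6–7 mm off the tool reading in the side view, and about 3 mm off from the top. I did not use it. The flange's position in the side view agreed with the tool pose, and all four hubs went on without any notable side force.
- The height triangulated for the spigot tips came out 2–3 mm below the stated 68 mm, because the tip edge is hard to pick out. The hub tops came out within 1 mm of the stated 34 mm.

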